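Pour the drainage balls from the spouted carton into the large pot

ROBOT

A 6-joint arm with a two-finger parallel gripper is mounted at the origin on the work surface. World frame = base frame: x ahead of the robot, y to its left, z up, the work surface at z = 0. Lengths are in m, angles in rad, forces in N, time in s.
With the tool pointing down it reaches from about 0.3 to 0.85 m from the base axis. Payload 5.4 kg.
Tool frame: the origin (TCP) lies on the centre line of the jaws, within the pads' length; the fingertips stand 17 mm ahead of it and the grasp point (between the pads) lies 2 mm behind it; z points along the fingers, y is the line along which they close (so a half turn about z gives the same grasp; the last joint's range is limited). The gripper opens to 85 mm and grips with 20 to 120 N. Pads are 22 mm wide; open, the fingers measure 114 mm over their backs; the gripper's body (76 mm by 85 mm) begins 54 mm behind the grasp point. The pads swing forward as they close: fully open they stand 13 mm farther back than shut.
Start: joints at [-1.312, 0.158, 1.597, -0, 1.386, -0.21], TCP at [0.26, -0.513, 0.248] pointing down, gripper open.
Joint ranges: [-2.91, 2.91], [-0.94, 2.29], [0.18, 2.7], [-1.29, 4.43], [0.17, 2.64], [-3, 3]. Speed limits (rad/s): [2.57, 2.57, 3.14, 3.14, 3.14, 3.14].

INTERFACE

Orientations are given as a unit quaternion [x, y, z, w].
In Python, from station import ctrl, capture gives the robot as it stands. The module is installed in compiled form; this text tells all that it offers.
- The arm moves only by the shell command python3 -m jog 'ROWS' [OPENING] [FORCE]. ROWS is text: rows parted by semicolons, each of 6 numbers parted by spaces: the shift along the tool's x, y, z in m, then the turn, a rotation vector about the tool's x, y, z in degrees. In form: tx ty tz wx wy wz; .... A call has 1 to 5 rows; each row shifts and turns the commanded pose from where the row before left it, along the tool's axes as they then stand; what a row does not reach is not made up. A row lasts 1/12 s, in which the tool goes at most 41.7 mm and 7.16 degrees, less where a joint would pass 70% of its speed; a pose out of reach is approached as far as the arm can. A call is refused whole if a number of a shift passes 0.0417 or a number of a turn 7.16, either way. A call with a gripper value outside its range is refused whole. OPENING is the finger opening in m, from 0 to 0.0854, set as the call begins (- or left out, the last holds). The fingers move at their own pace and stop on an object; FORCE is the grip in N (left out, the last holds). Time passes only in rows, so rows that do not move let the fingers close. It gives the time, the measured TCP pose, the force, the opening and the grip force at its end, in the units of the state.
- ctrl.state(): the state, without advancing time (a new reading comes with each control period).
- capture(name): name is "scene" or "side" or "wrist"; returns a dict with "pixels" (384x512x3 uint8, red, green, blue), "K" (3x3 intrinsics, pixels), "k1" (the pictures are not rectified: a ray, as slopes to the right and down, at radius r is drawn at 1 + k1 r^2 times it, then the intrinsics apply), "world_to_cam" (4x4, takes a point from world to camera coordinates). Camera axes: x right, y up, looking along -z (the intrinsics and any distortion apply to the point x, -y, -z); pixel columns grow to the right and rows downward; lengths in m; the calibration is good to about 2 mm. A picture is of the moment at which its call begins. There is no depth.
- ctrl.finish_job(): hands the job in; it is judged then, once.
The state is a dict: "time_s": time; "joint_positions": joint angles; "qvel": joint speeds; "joint_torque": joint torques, N m; "tcp_pos": TCP position; "eef_rot": TCP orientation; "force": force on the tool from outside, world axes, zero at the start; "torque": the same for the moment, N m; "gripper_width": opening from 0.0 (shut) to 1.0 (fully open); "grasp_force": force on a finger pad.
Only numpy, scipy, OpenCV 4.12 (cv2) and the standard library are available. Lean on these libraries where they do the work, as an engineer would, in place of code of your own. Each camera call takes 0.05 s, during which the arm holds its last target. There are 200 camera calls.

TASK

While the low carton with the clear window stands on the table, pull its folded spout all the way out. Then lift the carton and tip it so that both clay balls roll out of the spout into the larger of the two square terracotta pots, without shifting or tipping that pot. Finally put the carton back down level on its base anywhere on the table and let go of it.

Things in the scene. Friction and masses are not known exactly. Their poses are not given: they have to be found in the camera images.
- carton: Low cardboard carton with a clear top window (a taller plain one has neither window nor spout): 120 mm long (own x), 60 wide (y), 56 high, 0.2 kg. Origin: underside centre, z up. Spout end at own -x, starting roughly towards the robot. Two balls lie inside at +x; its floor rises 6 deg to the spout. Spout out, they leave once it is tipped spout end down by clearly more than 10 deg (35 is ample).
- spout (a joint): Spout's hinge, rad: 0 folded up against the end face, 1.40 fully out (stop); stays put, 0.4 N moves it. Axis along carton y at x=-61.5, z=16 mm. Flap 56 mm wide, 36 long (balls drop off its end), then a tongue up to a pull bar, 12 mm thick, 22 long along y, 20 mm above the carton top. Bar's centre at angle a, carton frame, mm: x=-61.5-60 sin a-7 cos a, y=0, z=16+60 cos a-7 sin a.
- pot: The larger of two square terracotta pots: 150 mm square outside (156 mm at the rim band), 85 mm high, walls and floor 8 mm, open mouth 134 mm square, 1.2 kg, loose. The other one is 85 mm square. Origin: centre of its underside; z up, x and y square to its sides.
- ball_a: Fired clay drainage ball, diameter 22 mm, 12 g, inside the carton at the start. Origin: its centre.
- ball_b: A second ball like the first, beside it in the carton. Origin: its centre.
Mind the look-alikes: they are no part of the job. Leave any purple or yellow look-alike of the carton alone.

How it is judged:
On the way, in this order (a step that is already met when the one before it is completed fails the run):
1. the spout is pulled out while the carton stands level on the table (value of joint spout above 1 rad and angle between carton's own z axis and vertical below 0.18 rad and height (world z) of carton below 0.012 m), for 0.1 s.
2. both balls lie in the larger pot (x of ball_a in the frame of pot between -0.067 and 0.067 m and y of ball_a in the frame of pot between -0.067 and 0.067 m and z of ball_a in the frame of pot between 0 and 0.06 m and x of ball_b in the frame of pot between -0.067 and 0.067 m and y of ball_b in the frame of pot between -0.067 and 0.067 m and z of ball_b in the frame of pot between 0 and 0.06 m), for 0.1 s.
At the end, for the whole second after the job is handed in: Both balls lie inside the larger pot (centres within its 134 mm square mouth and below 60 mm), the pot stands upright, and the carton is at rest on the table, level on its base within 10 degrees (all of step 2 and angle between carton's own z axis and vertical below 0.18 rad and height (world z) of carton below 0.012 m and linear speed of carton below 0.03 m/s and angle between pot's own z axis and vertical below 0.1 rad); the robot touches nothing.
It fails at once if the larger pot shifted by more than 30 mm or tipped by more than 17 degrees (distance of pot from where it was at the start of the episode above 0.03 m or angle between pot's own z axis and vertical above 0.3 rad).
It also fails if it takes over 64 s, if anything falls off the work surface, if the arm or the gripper's body presses on something with over 40 N, if the wrist force passes 120 N, or if a joint passes its speed limit or range.

## Working session

There is one attempt and no reset: what is moved stays moved. The work goes in short steps, Python scripts to look and compute and a shell command to move; the robot and the scene stay as the last step left them, time stands still between calls to the robot, and variables do not carry over. Pictures are saved under pics/ and viewed, at most 10 in all, crops included, and the job is handed in when it is done.

```bash
mkdir -p pics; python3 - <<'E'
from station import ctrl,capture
import cv2,pickle
s=ctrl.state();print(s)
d={n:capture(n) for n in("scene","side")}
pickle.dump(d,open('c0.pkl','wb'))
for n in d:
    cv2.imwrite(f'pics/{n}0.png',cv2.resize(d[n]["pixels"][:,:,::-1],(800,600),interpolation=cv2.INTER_CUBIC)); print(n,d[n]["K"],d[n]["k1"],d[n]["world_to_cam"])
E
```

```text
{'time_s': 0.0, 'joint_positions': array([-1.31213326e+00,  1.59060673e-01,  1.59825756e+00,  2.37882767e-05,
        1.38620682e+00, -2.10115885e-01]), 'qvel': array([-7.40839294e-04, -1.11954939e-03,  9.74232954e-04,  4.87871573e-04,
       -9.24999175e-05, -4.60663455e-04]), 'joint_torque': array([ 2.46620279e-03, -3.95990574e+01, -3.31432164e+01,  1.11717325e-04,
        8.24805378e-03,  2.13689708e-05]), 'tcp_pos': array([ 0.25961102, -0.51240706,  0.24729766]), 'eef_rot': array([ 9.72656372e-01,  2.32246957e-01, -1.17642418e-05, -9.66195723e-04]), 'force': array([-1.29188001,  0.26247531,  0.32041153]), 'torque': array([ 0.0397553 , -0.01888572, -0.02073598]), 'grasp_force': 0.0, 'gripper_width': 1.0008688444646876}
scene [[348.01162923   0.         250.83675621]
 [  0.         348.01162923 193.53826907]
 [  0.           0.           1.        ]] -0.07662455495781013 [[-0.45765104  0.88911576 -0.00535696  0.30130318]
 [-0.68138198 -0.34684173  0.64453038  0.31294811]
 [ 0.5712041   0.29862013  0.76455993 -1.18359708]
 [ 0.          0.          0.          1.        ]]
side [[476.13790635   0.         255.78698491]
 [  0.         476.13790635 185.6335534 ]
 [  0.           0.           1.        ]] -0.19077055169541185 [[-0.99790358 -0.06446906 -0.00567393  0.53775767]
 [ 0.03945474 -0.67551312  0.73629162 -0.1103255 ]
 [-0.05130085  0.73452417  0.67664057 -1.15071424]
 [ 0.          0.          0.          1.        ]]
```

View pics/scene0.png

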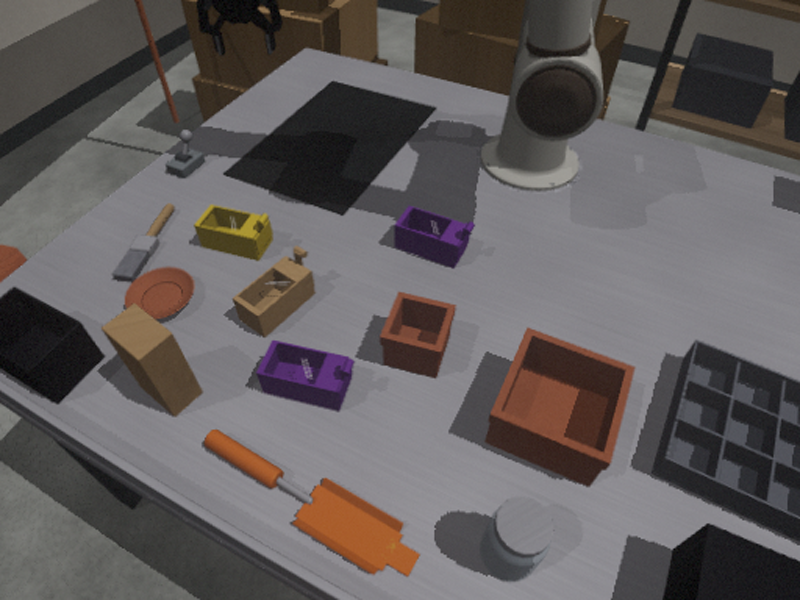

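View pics/side0.png

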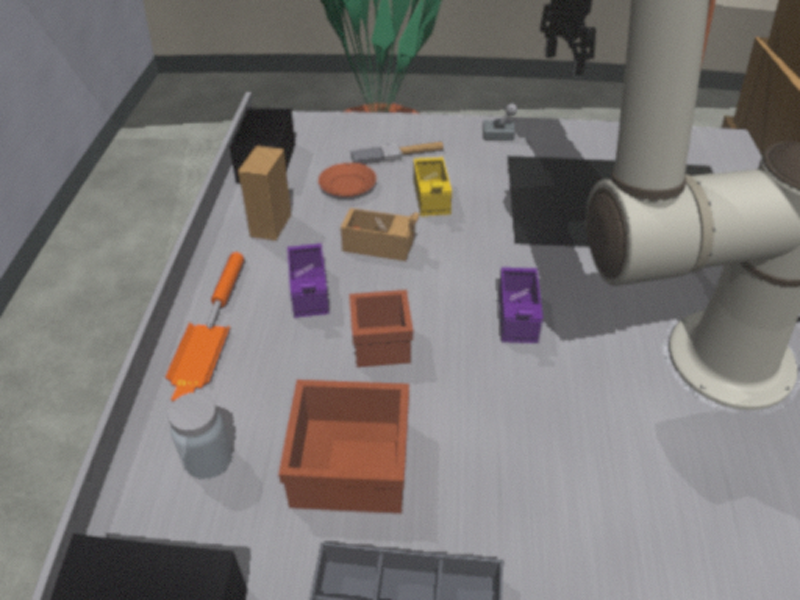

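The scene view shows the tan carton with its window at about (275,295), and its bar at (300,254) points towards the robot. The large pot is at (562,405). In the side view the carton is at (378,233), its bar at (413,217), and the pot at (348,440). I'll back-project the rim corners.

```bash
cat > h.py <<'E'
import numpy as np,cv2
from scipy.spatial.transform import Rotation as R
def ray(c,p):
    D=np.array([c["k1"],0,0,0,0.])
    q=cv2.undistortPoints(np.array([[p]],float),c["K"],D)[0,0]
    # k1 convention is the same as OpenCV's
    M=c["world_to_cam"];r=M[:3,:3].T@np.array([q[0],-q[1],-1]);o=-M[:3,:3].T@M[:3,3]
    return o,r
def atz(c,p,z):
    o,r=ray(c,p);return o+r*(z-o[2])/r[2]
def proj(c,P):
    M=c["world_to_cam"];X=(M[:3,:3]@np.atleast_2d(P).T).T+M[:3,3]
    X=X*[1,-1,-1];return cv2.projectPoints(X,np.zeros(3),np.zeros(3),c["K"],np.array([c["k1"],0,0,0,0.]))[0][:,0]
E
python3 - <<'E'
from h import *;import pickle
d=pickle.load(open('c0.pkl','rb'));np.set_printoptions(precision=4,suppress=True)
k=1.5625
for n,z,ps in [("scene",.056,[(235,297),(258,313),(314,273),(294,258)]),("scene",.085,[(533,330),(633,366),(607,452),(490,413)]),
 ("side",.056,[(348,210),(343,230),(410,240),(415,219)]),("side",.085,[(300,383),(409,384),(404,480),(287,477)]),("scene",.076,[(300,254)]),("side",.076,[(413,217)])]:
    P=np.array([atz(d[n],np.array(p)/k,z) for p in ps]);print(n,z);print(P[:,:2],P.mean(0)[:2],np.linalg.norm(np.roll(P,-1,0)-P,axis=1))
E
```

```text
scene 0.056
[[ 0.6455 -0.2865]
 [ 0.6554 -0.234 ]
 [ 0.5444 -0.2021]
 [ 0.5303 -0.251 ]] [ 0.5939 -0.2434] [0.0534 0.1155 0.0509 0.1205]
scene 0.085
[[0.5183 0.1561]
 [0.5155 0.2995]
 [0.6578 0.2967]
 [0.6716 0.1482]] [0.5908 0.2251] [0.1435 0.1423 0.1491 0.1534]
side 0.056
[[ 0.6511 -0.2803]
 [ 0.653  -0.2209]
 [ 0.5335 -0.1994]
 [ 0.5278 -0.26  ]] [ 0.5913 -0.2401] [0.0595 0.1214 0.0608 0.1249]
side 0.085
[[0.6651 0.1566]
 [0.516  0.1489]
 [0.5135 0.3028]
 [0.6575 0.3084]] [0.588  0.2292] [0.1492 0.1539 0.1441 0.152 ]
scene 0.076
[[ 0.5334 -0.2337]] [ 0.5334 -0.2337] [0.]
side 0.076
[[ 0.5305 -0.2391]] [ 0.5305 -0.2391] [0.]
```

```bash
r=".0393 -.0112 0 0 0 0"
python3 -m jog '.0393 -.0112 0 0 0 0;.0393 -.0112 0 0 0 0;.0393 -.0112 0 0 0 0;.0393 -.0112 0 0 0 0;.0393 -.0112 0 0 0 0' 0 20 >/dev/null
python3 -m jog '.0393 -.0112 0 0 0 0;.0393 -.0112 0 0 0 0;.0393 -.0112 0 0 0 0;.0393 -.0112 0 0 0 0;.0393 -.0112 0 0 0 0'
python3 -m jog '0 0 0 0 0 6.5;0 0 0 0 0 6.5;0 0 0 0 0 6.5;0 0 0 0 0 6.5;0 0 0 0 0 6.5' >/dev/null
python3 -m jog '0 0 0 0 0 6.5;0 0 0 0 0 0;0 0 0 0 0 0'
python3 - <<'E'
from station import ctrl,capture
import cv2,pickle
c=capture("wrist");pickle.dump(c,open('w1.pkl','wb'));print(c["K"],c["k1"])
cv2.imwrite('pics/w1.png',cv2.resize(c["pixels"][:,:,::-1],(800,600),interpolation=cv2.INTER_CUBIC))
E
```

```text
time_s: 0.93
tcp_pos: [0.5608, -0.2336, 0.2478]
eef_rot: [0.973, 0.232, -0.0, -0.0]
force: [0.3, 0.3, 0.3]
gripper_width: 0.0
grasp_force: 0.0
time_s: 1.6
tcp_pos: [0.5595, -0.2354, 0.2478]
eef_rot: [0.995, -0.104, -0.0, -0.0]
force: [-0.1, 0.2, -0.6]
gripper_width: 0.003
grasp_force: 0.0
[[305.21838646   0.         255.12330152]
 [  0.         305.21838646 195.90261297]
 [  0.           0.           1.        ]] -0.07418372340045454
```

View pics/w1.png

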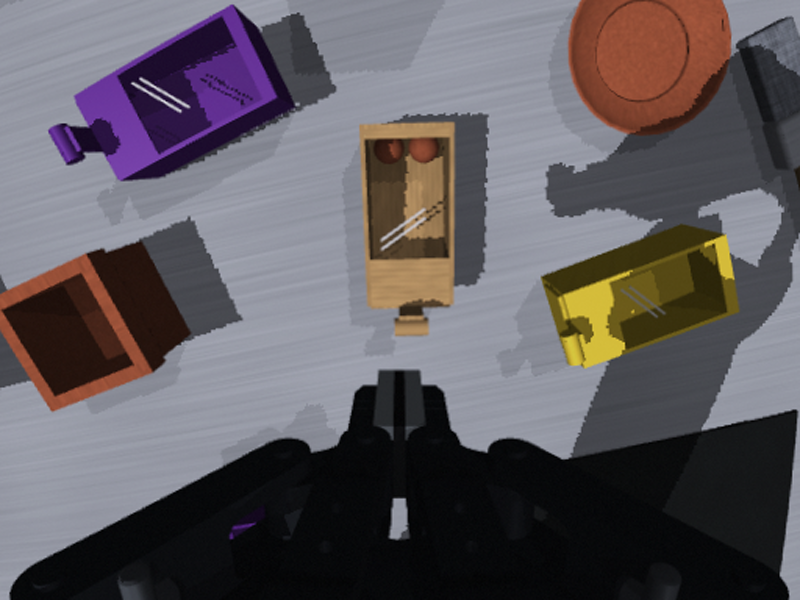

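The wrist view shows the carton at (407,215), with both balls at the far end (388/424,150). The bar is centred at (411,327). The top corners are roughly (360,125), (454,124), (455,304) and (369,305).

```bash
python3 - <<'E'
from h import *;import pickle
c=pickle.load(open('w1.pkl','rb'));np.set_printoptions(precision=4,suppress=True)
P=np.array([atz(c,np.array(p)/1.5625,.056) for p in[(360,125),(454,124),(454,304),(369,305)]])
print(P,P.mean(0),np.linalg.norm(np.roll(P,-1,0)-P,axis=1))
d=P[:2].mean(0)-P[2:].mean(0);print(np.degrees(np.arctan2(d[1],d[0])))
b=atz(c,np.array((411,327))/1.5625,.078);print(b)
yaw=np.arctan2(d[1],d[0])
s=np.array([.5595,-.2354]);u=np.array([np.cos(yaw),np.sin(yaw)]);v=np.array([-u[1],u[0]])
o=P.mean(0)[:2]; print("tcp in carton",(s-o)@u,(s-o)@v,"bar",(b[:2]-o)@u,(b[:2]-o)@v)
E
```

```text
[[ 0.6582 -0.2308  0.056 ]
 [ 0.6465 -0.2889  0.056 ]
 [ 0.5297 -0.2678  0.056 ]
 [ 0.5413 -0.2097  0.056 ]] [ 0.5939 -0.2493  0.056 ] [0.0593 0.1187 0.0592 0.1188]
-10.227182875807571
[ 0.5271 -0.2361  0.078 ]
tcp in carton -0.03636493245233217 0.00756108256469214 bar -0.06814932349459579 0.0011133113584129231
```

```bash
python3 -m jog '-.001 .0015 .0322 0 0 0;-.001 .0015 .0322 0 0 0;-.001 .0015 .0322 0 0 0;-.001 .0015 .0322 0 0 0;-.001 .0015 .0322 0 0 0'
python3 -m jog '0 0 0 0 0 0;-.010 0 0 0 0 0;-.012 0 .002 0 0 0;-.012 0 .003 0 0 0;0 0 0 0 0 0'
python3 - <<'E'
from station import ctrl,capture
import cv2,pickle
c=capture("wrist")["pixels"];s=capture("side")["pixels"]
import numpy as np
a=cv2.resize(c[:,:,::-1],(400,300));b=cv2.resize(s[100:190,190:310,::-1],(400,300),interpolation=cv2.INTER_CUBIC)
cv2.imwrite('pics/p2.png',np.hstack([a,b]))
E
```

```text
time_s: 2.07
tcp_pos: [0.5531, -0.2417, 0.0859]
eef_rot: [0.995, -0.104, 0.0, 0.0]
force: [0.9, 0.0, 0.4]
gripper_width: -0.006
grasp_force: 0.0
time_s: 2.48
tcp_pos: [0.5192, -0.2344, 0.0833]
eef_rot: [0.994, -0.105, -0.0, -0.0]
force: [-0.7, 0.3, 0.2]
gripper_width: 0.003
grasp_force: 0.0
```

View pics/p2.png

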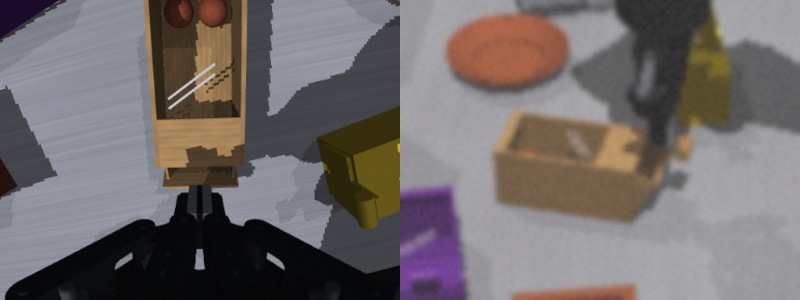

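The flap is swinging out and the carton (left panel 200,100) hasn't moved. I'll continue the sweep outward and down.

```bash
python3 -m jog '-.012 0 .004 0 0 0;-.012 0 .004 0 0 0;-.009 0 .010 0 0 0;-.007 0 .010 0 0 0;0 0 0 0 0 0'
python3 -m jog '-.002 0 .008 0 0 0;0 0 .003 0 0 0;0 0 .002 0 0 0;0 0 0 0 0 0'
python3 - <<'E'
from station import ctrl,capture
import cv2,pickle
c=capture("wrist")["pixels"];s=capture("side")["pixels"]
import numpy as np
a=cv2.resize(c[:,:,::-1],(400,300));b=cv2.resize(s[100:190,190:310,::-1],(400,300),interpolation=cv2.INTER_CUBIC)
cv2.imwrite('pics/p3.png',np.hstack([a,b]))
E
```

```text
time_s: 3.0
tcp_pos: [0.4795, -0.2253, 0.0528]
eef_rot: [0.994, -0.106, -0.001, -0.001]
force: [-1.0, 0.3, -0.1]
gripper_width: 0.0
grasp_force: 0.0
time_s: 3.33
tcp_pos: [0.4792, -0.2259, 0.0412]
eef_rot: [0.994, -0.106, -0.0, -0.0]
force: [-0.6, 0.1, 3.6]
gripper_width: 0.0
grasp_force: 1.4
```

View pics/p3.png

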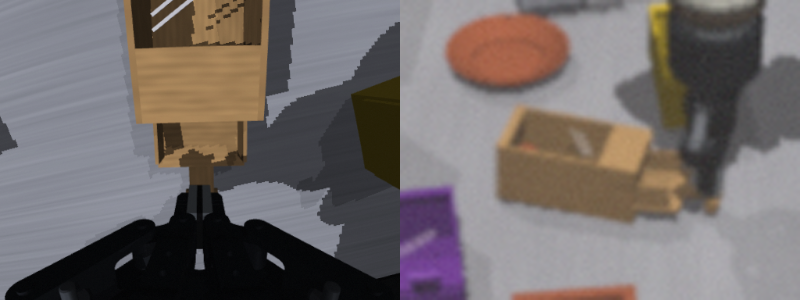

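The flap is fully down: the stop shows as 3.6 N with the tip at z≈24 mm. I'll rise, go over the carton, open the gripper and check the alignment.

```bash
python3 -m jog '0 0 -.03 0 0 0;0 0 -.04 0 0 0;0 0 -.041 0 0 0;.01 0 -.03 0 0 0;.03 0 -.01 0 0 -1.5'
python3 -m jog '0 0 0 0 0 0;0 0 0 0 0 0' .085
python3 - <<'E'
from station import ctrl,capture
import cv2,pickle
c=capture("wrist");pickle.dump(c,open('w2.pkl','wb'))
cv2.imwrite('pics/w2.png',cv2.resize(c["pixels"][:,:,::-1],(800,600),interpolation=cv2.INTER_CUBIC))
E
```

```text
time_s: 3.85
tcp_pos: [0.5195, -0.2355, 0.1989]
eef_rot: [0.996, -0.093, 0.004, 0.002]
force: [-0.4, -0.5, 0.5]
gripper_width: -0.001
grasp_force: 0.0
time_s: 4.02
tcp_pos: [0.5194, -0.2346, 0.1933]
eef_rot: [0.996, -0.092, 0.001, 0.001]
force: [-1.2, 0.2, -1.5]
gripper_width: 0.275
grasp_force: 0.0
```

View pics/w2.png

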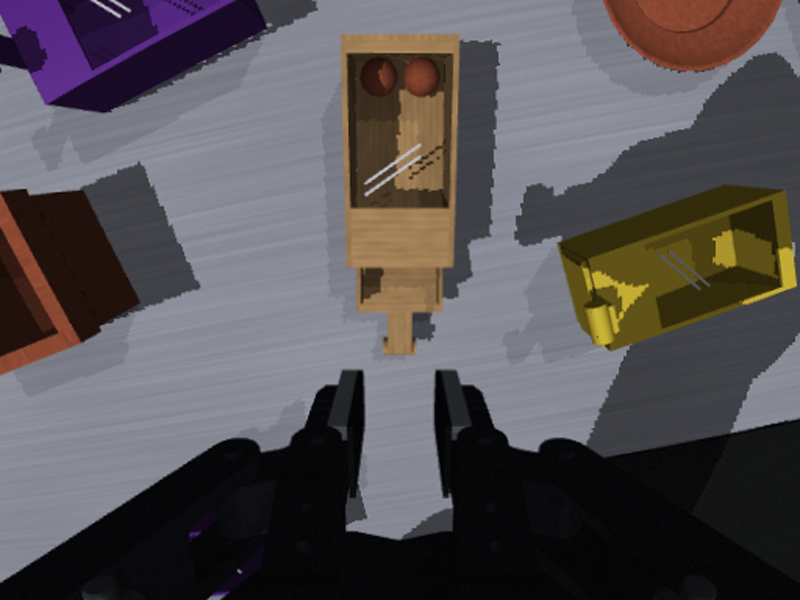

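The spout is fully out, with its bar at (400,348), and both balls are still at the far end. The carton's top corners are (342,35), (459,35), (453,267) and (347,267).

```bash
python3 - <<'E'
from h import *;import pickle
from station import ctrl
c=pickle.load(open('w2.pkl','rb'));np.set_printoptions(precision=4,suppress=True)
P=np.array([atz(c,np.array(p)/1.5625,.056) for p in[(342,35),(459,35),(453,267),(347,267)]])
d=P[:2].mean(0)-P[2:].mean(0);o=P.mean(0)
print(o,np.degrees(np.arctan2(d[1],d[0])),np.linalg.norm(np.roll(P,-1,0)-P,axis=1))
s=ctrl.state();T=R.from_quat(s["eef_rot"]);print(T.as_matrix(),T.inv().apply(o-s["tcp_pos"]),s["tcp_pos"])
E
```

```text
[ 0.5942 -0.2491  0.056 ] -10.734535752493553 [0.059  0.1198 0.0598 0.1197]
[[ 0.9828 -0.1844 -0.0005]
 [-0.1844 -0.9828  0.0005]
 [-0.0006 -0.0004 -1.    ]] [0.0777 0.0009 0.1358] [ 0.5181 -0.2339  0.1918]
```

```bash
python3 -m jog '.026 .001 0 0 0 0;.026 0 0 0 0 0;.0257 0 0 0 0 0;0 0 0 0 0 0;0 0 0 0 0 0' 
python3 -m jog '0 0 .035 0 0 0;0 0 .035 0 0 0;0 0 .032 0 0 0;0 0 .03 0 0 0;0 0 .025 0 0 0'
python3 -m jog '0 0 0 0 0 0;0 0 0 0 0 0;0 0 0 0 0 0;0 0 0 0 0 0;0 0 0 0 0 0' .04 40
python3 -m jog '0 0 0 0 0 0;0 0 0 0 0 0'
```

```text
time_s: 4.48
tcp_pos: [0.5935, -0.249, 0.1902]
eef_rot: [0.996, -0.093, -0.002, -0.001]
force: [0.1, 0.0, -0.2]
gripper_width: 0.994
grasp_force: 0.0
time_s: 4.9
tcp_pos: [0.5914, -0.2482, 0.0322]
eef_rot: [0.996, -0.093, -0.002, -0.001]
force: [-0.5, 0.7, -0.2]
gripper_width: 0.995
grasp_force: 0.0
time_s: 5.32
tcp_pos: [0.5952, -0.2502, 0.0373]
eef_rot: [0.996, -0.093, 0.001, 0.001]
force: [-0.3, -0.3, -2.5]
gripper_width: 0.696
grasp_force: 48.1
time_s: 5.48
tcp_pos: [0.5946, -0.2497, 0.0361]
eef_rot: [0.996, -0.093, 0.001, 0.0]
force: [-0.1, 0.1, -2.4]
gripper_width: 0.697
grasp_force: 48.1
```

```bash
python3 -m jog '0 0 -.015 0 0 0;0 0 -.03 0 -2 -2.1;0 0 -.035 0 -3 -2.2;0 0 -.035 0 -3 -2.2;0 0 -.035 0 -3 -2.1'
python3 -m jog '0 0 -.03 0 -3 -2.1;0 0 -.02 0 0 0;0 -.008 0 0 0 0;.002 -.018 0 0 0 0;.004 -.026 0 0 0 0'
python3 -m jog '.005 -.034 0 0 0 0;.006 -.036 0 0 0 0;.007 -.036 0 0 0 0;.008 -.036 0 0 0 0;.008 -.036 0 0 0 0'
python3 -m jog '.008 -.036 0 0 0 0;.008 -.036 0 0 0 0;.007 -.036 0 0 0 0;.006 -.034 0 0 0 0;.005 -.030 0 0 0 0'
python3 -m jog '.003 -.024 0 0 0 0;.002 -.016 0 0 0 0;0 -.008 0 0 0 0;0 0 0 0 0 0;0 0 0 0 0 0'
```

```text
time_s: 5.9
tcp_pos: [0.6031, -0.2508, 0.1883]
eef_rot: [0.995, -0.017, -0.096, -0.008]
force: [0.8, -0.9, -3.0]
gripper_width: 0.697
grasp_force: 48.1
time_s: 6.32
tcp_pos: [0.6185, -0.1993, 0.2319]
eef_rot: [0.992, -0.0, -0.122, -0.011]
force: [-0.4, 0.6, -2.9]
gripper_width: 0.7
grasp_force: 48.2
time_s: 6.73
tcp_pos: [0.6508, -0.018, 0.2265]
eef_rot: [0.992, 0.001, -0.123, -0.011]
force: [1.5, 0.1, -1.6]
gripper_width: 0.695
grasp_force: 48.2
time_s: 7.15
tcp_pos: [0.6835, 0.1545, 0.2216]
eef_rot: [0.992, 0.002, -0.124, -0.011]
force: [0.0, -0.9, -2.4]
gripper_width: 0.696
grasp_force: 48.2
time_s: 7.57
tcp_pos: [0.6897, 0.1985, 0.2229]
eef_rot: [0.992, 0.001, -0.122, -0.01]
force: [0.3, 0.1, -2.2]
gripper_width: 0.695
grasp_force: 48.2
```

```bash
python3 -m jog '-.003 -.01 0 0 3 0;-.005 -.012 0 0 5 0;-.005 -.007 0 0 5 0;0 0 0 0 2 0;0 0 0 0 0 0'
python3 - <<'E'
from station import ctrl,capture
import cv2,pickle
import numpy as np
from h import *
d={n:capture(n) for n in("wrist","side","scene")};pickle.dump(d,open('c3.pkl','wb'))
cv2.imwrite('pics/p4.png',np.hstack([cv2.resize(d[n]["pixels"][:,:,::-1],(400,300)) for n in("wrist","scene")]))
s=ctrl.state();T=R.from_quat(s["eef_rot"]).as_matrix();print(T,s["tcp_pos"])
E
```

```text
time_s: 7.98
tcp_pos: [0.6761, 0.2267, 0.2273]
eef_rot: [1.0, -0.001, 0.009, -0.01]
force: [-0.2, -0.8, -2.4]
gripper_width: 0.698
grasp_force: 48.2
[[ 0.9998419  -0.00239416  0.01761919]
 [-0.00276065 -0.99977972  0.02080616]
 [ 0.0175655  -0.02085151 -0.99962826]] [0.67824365 0.22603377 0.22697201]
```

View pics/p4.png

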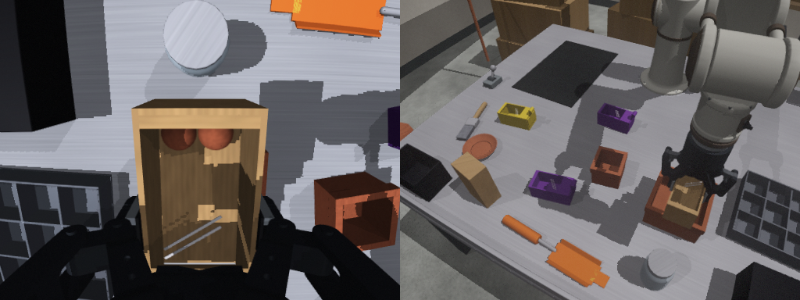

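Both balls are at the far end and the carton is over the pot. I'll lower it and tip.

```bash
python3 -m jog '.004 0 .012 0 0 0;.006 0 .015 0 0 0;.003 0 .013 0 0 0;0 0 0 0 0 0;0 0 0 0 0 0'
python3 -m jog '0 0 0 0 6.5 0;0 0 0 0 6.5 0;0 0 0 0 6.5 0;0 0 0 0 6.5 0;0 0 0 0 6.5 0'
python3 -m jog '0 0 0 0 6 0;0 0 0 0 0 0;0 0 0 0 0 0;0 0 0 0 0 0;0 0 0 0 0 0'
python3 -m jog '0 0 0 0 0 0;0 0 0 0 0 0;0 0 0 0 0 0;0 0 0 0 0 0;0 0 0 0 0 0'
python3 - <<'E'
from station import ctrl,capture
import cv2
import numpy as np
d={n:capture(n)["pixels"][:,:,::-1] for n in("wrist","side")}
cv2.imwrite('pics/p5.png',np.hstack([cv2.resize(d["wrist"],(400,300)),cv2.resize(d["side"][200:350,130:330],(400,300))]))
E
```

```text
time_s: 8.55
tcp_pos: [0.6911, 0.2277, 0.1846]
eef_rot: [1.0, -0.001, 0.007, -0.01]
force: [-0.3, 0.4, -1.9]
gripper_width: 0.697
grasp_force: 48.1
time_s: 8.97
tcp_pos: [0.6923, 0.2286, 0.1899]
eef_rot: [0.956, -0.003, 0.293, -0.011]
force: [0.7, -0.6, -2.4]
gripper_width: 0.695
grasp_force: 48.2
time_s: 9.38
tcp_pos: [0.6942, 0.2282, 0.1902]
eef_rot: [0.94, -0.004, 0.34, -0.01]
force: [0.0, -0.3, -1.6]
gripper_width: 0.697
grasp_force: 48.2
time_s: 9.8
tcp_pos: [0.6919, 0.2282, 0.1872]
eef_rot: [0.941, -0.004, 0.338, -0.01]
force: [-0.1, 0.3, -2.4]
gripper_width: 0.694
grasp_force: 48.2
```

View pics/p5.png

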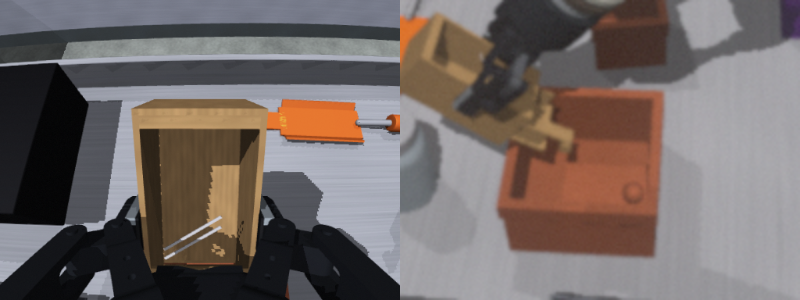

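One ball is visible in the pot at (633,190) and the carton looks empty. I'll raise, level, move aside and check for the second ball.

```bash
python3 -m jog '.015 0 -.018 0 0 0;.02 0 -.024 0 0 0;.01 0 -.012 0 -4 0;0 0 0 0 -7 0;0 0 0 0 -7 0'
python3 -m jog '0 0 0 0 -7 0;0 0 0 0 -7 0;-.005 .01 0 0 -6.5 0;-.008 .025 0 0 0 0;-.008 .035 0 0 0 0'
python3 -m jog '-.008 .036 0 0 0 0;-.008 .036 0 0 0 0;-.008 .036 0 0 0 0;-.008 .03 0 0 0 0;-.003 .02 0 0 0 0'
python3 - <<'E'
from station import ctrl,capture
import cv2
import numpy as np
d={n:capture(n)["pixels"][:,:,::-1] for n in("scene","side")}
cv2.imwrite('pics/p6.png',np.hstack([cv2.resize(d["scene"][190:340,270:470],(400,300),interpolation=cv2.INTER_CUBIC),cv2.resize(d["side"][200:350,130:330],(400,300),interpolation=cv2.INTER_CUBIC)]))
s=ctrl.state();T=R=None
from scipy.spatial.transform import Rotation as R
print(R.from_quat(s["eef_rot"]).as_matrix().round(3),s["tcp_pos"])
E
```

```text
time_s: 10.32
tcp_pos: [0.6919, 0.2275, 0.2609]
eef_rot: [0.982, -0.002, 0.187, -0.011]
force: [0.4, 0.1, -3.0]
gripper_width: 0.695
grasp_force: 48.2
time_s: 10.73
tcp_pos: [0.6721, 0.1578, 0.2525]
eef_rot: [1.0, 0.001, 0.008, -0.011]
force: [0.9, -0.4, -2.6]
gripper_width: 0.7
grasp_force: 48.1
time_s: 11.15
tcp_pos: [0.6353, -0.0042, 0.2512]
eef_rot: [1.0, -0.001, 0.01, -0.01]
force: [-0.7, 0.2, -1.9]
gripper_width: 0.698
grasp_force: 48.2
[[ 1.    -0.005  0.02 ]
 [-0.005 -1.     0.02 ]
 [ 0.019 -0.02  -1.   ]] [ 0.63582999 -0.0046873   0.25116611]
```

View pics/p6.png

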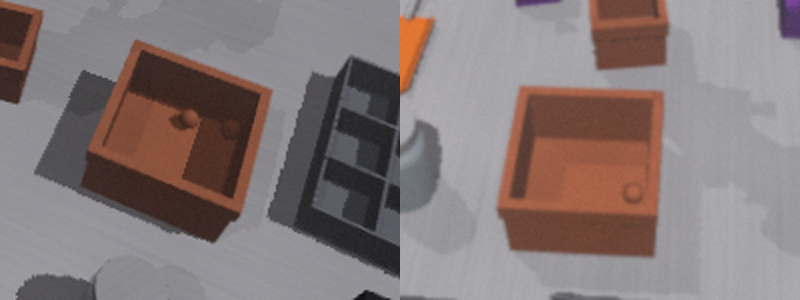

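The scene crop shows both balls in the pot, at (189,118) and (230,130), and the pot hasn't moved. I'll return the carton to its original spot.

```bash
python3 -m jog '-.003 .036 0 -1.1 -1.1 2;-.005 .036 0 0 0 2;-.005 .036 0 0 0 2;-.005 .036 0 0 0 2;-.005 .036 0 0 0 2.7'
python3 -m jog '-.010 .036 0 0 0 0;-.005 .025 0 0 0 0;0 0 0 0 0 0;0 0 0 0 0 0'
python3 - <<'E'
from station import ctrl
from scipy.spatial.transform import Rotation as R
s=ctrl.state();T=R.from_quat(s["eef_rot"]);print(T.as_matrix().round(3),T.inv().apply([.594-s["tcp_pos"][0],-.249-s["tcp_pos"][1],.036-s["tcp_pos"][2]]).round(4))
E
```

```text
time_s: 11.67
tcp_pos: [0.6007, -0.1794, 0.2501]
eef_rot: [0.996, -0.094, 0.0, -0.001]
force: [0.8, -0.3, -2.0]
gripper_width: 0.692
grasp_force: 48.2
time_s: 12.0
tcp_pos: [0.5744, -0.2364, 0.2499]
eef_rot: [0.996, -0.095, -0.0, -0.001]
force: [-0.3, -0.5, -3.0]
gripper_width: 0.694
grasp_force: 48.2
[[ 0.982 -0.188  0.   ]
 [-0.188 -0.982  0.003]
 [-0.    -0.003 -1.   ]] [0.0217 0.0092 0.2139]
```

```bash
python3 -m jog '.011 .005 .03 0 0 0;.011 .004 .04 0 0 0;0 0 .04 0 0 0;0 0 .035 0 0 0;0 0 .025 0 0 0'
python3 -m jog '0 0 .02 0 0 0;0 0 .013 0 0 0;0 0 .006 0 0 0;0 0 .003 0 0 0;0 0 0 0 0 0'
```

```text
time_s: 12.42
tcp_pos: [0.5934, -0.2451, 0.0756]
eef_rot: [0.996, -0.093, -0.002, -0.003]
force: [-0.5, 0.1, -2.2]
gripper_width: 0.696
grasp_force: 48.2
time_s: 12.83
tcp_pos: [0.5949, -0.2479, 0.0384]
eef_rot: [0.996, -0.093, 0.0, -0.001]
force: [-0.1, -0.8, -1.4]
gripper_width: 0.695
grasp_force: 48.2
```

```bash
python3 -m jog '0 0 .0015 0 0 0;0 0 0 0 0 0;0 0 0 0 0 0'
python3 -m jog '0 0 0 0 0 0;0 0 0 0 0 0;0 0 0 0 0 0;0 0 0 0 0 0;0 0 0 0 0 0' .0854
python3 -m jog '0 0 -.01 0 0 0;0 0 -.025 0 0 0;0 0 -.04 0 0 0;0 0 -.04 0 0 0;0 0 -.04 0 0 0'
python3 -m jog '-.03 0 0 0 0 0;-.03 0 0 0 0 0;0 0 0 0 0 0;0 0 0 0 0 0;0 0 0 0 0 0'
python3 - <<'E'
from station import ctrl,capture
import cv2
import numpy as np
d={n:capture(n)["pixels"][:,:,::-1] for n in("wrist","side")}
cv2.imwrite('pics/p7.png',np.hstack([cv2.resize(d["wrist"],(400,300)),cv2.resize(d["side"][80:350,130:330],(400,540))[:300]]))
E
```

```text
time_s: 13.08
tcp_pos: [0.5948, -0.2487, 0.0376]
eef_rot: [0.996, -0.094, 0.0, -0.001]
force: [-0.2, 0.5, -2.7]
gripper_width: 0.7
grasp_force: 48.2
time_s: 13.5
tcp_pos: [0.5942, -0.2484, 0.0366]
eef_rot: [0.996, -0.094, -0.0, -0.001]
force: [0.5, -0.3, -0.6]
gripper_width: 0.998
grasp_force: 0.0
time_s: 13.92
tcp_pos: [0.5938, -0.2484, 0.1937]
eef_rot: [0.996, -0.094, -0.001, -0.001]
force: [1.1, -0.3, 1.6]
gripper_width: 0.995
grasp_force: 0.0
time_s: 14.33
tcp_pos: [0.5356, -0.2377, 0.1923]
eef_rot: [0.996, -0.094, 0.0, -0.001]
force: [-0.2, 0.3, -1.1]
gripper_width: 0.995
grasp_force: 0.0
```

View pics/p7.png

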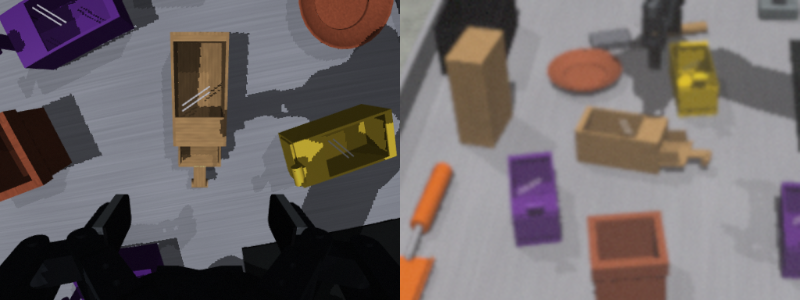

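The carton is empty, standing level at (200,110), and the gripper is clear of everything. I'll hand in.

```bash
python3 -c "
from station import ctrl
print(ctrl.finish_job())"
```

```text
the job is handed in; nothing more can be done
None
```

The job is handed in, with no verdict shown: the spout was pulled fully out, the pictures show both balls in the larger pot with the pot not visibly moved, and the empty carton stands level on the table, released.

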